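Set a blank mug in the stencil jig, handle at the mark

TASK

Get the blank mug ready for stencilling: stand it upright in the middle of the jig's round cork pad with its handle pointing straight at the arrowhead on the jig's board, and let go of it. Then fold the hinged stencil flap up until it stands upright in front of the mug, and leave it there. Set the mug down gently, never tip it over, and leave the two paint jars and the phone where they are.

Things in the scene. Friction and masses are not known exactly. Their poses are not given: they have to be found in the camera images.
- mug: White straight-sided ceramic mug on the table, the loose one nearest the jig (painted mugs far to the left are scenery): 64 mm outside diameter, 85 mm high, wall 4 mm, open top, 0.24 kg. Its one loop handle (bar 10 mm thick) reaches 63 mm from the axis, between heights 16 and 73 mm. Origin: centre of underside; z up; its +x points out through the handle.
- mug_handle (a point): Outside of the mug's handle at mid height: 60 mm from the mug's axis along the mug's +x, 46 mm above the underside.
- jig: Jig fixed to the table: plywood board 160 mm (x) by 185 mm (y, -114 to +71 mm), 16 mm thick, with a round cork pad (84 mm diameter, 6 mm high) on it. Origin: on the table under the pad's centre; z up. The dark steel arrowhead lies on the -y side of the pad and points at it; the stencil flap is hinged on the +y side.
- pad_center (a point): Centre of the cork pad's top surface, 22 mm above the table; its axes are the jig's.
- mark (a point): Tip of the raised steel arrowhead (6 mm high, 46 mm long): 64 mm from the pad's centre along the jig's -y, 22 mm above the table. The mug's handle must point this way.
- stencil (a joint): Angle of the stencil flap, rad: 0 flat, open away from the pad (to the jig's +y); 1.57 upright beside the pad; stop at 1.9, leaning over the pad. Stiff hinge, stays where left (about 2 N at the tab). Flap: grey plastic frame with slots, 112 mm wide (jig's x), 5 mm thick, 2 to 95 mm from the hinge, with a wooden tab in the middle of its free edge.
- stencil_hinge (a point): Middle of the flap's hinge line, which runs along the jig's x: 60 mm from the pad's axis along the jig's +y, 24 mm above the table. Its axes turn with the flap: x along the hinge, y from the hinge along the flap towards the tab.
- stencil_tab (a point): Place to grip the flap's wooden tab: 127 mm from the hinge along the flap. The tab is 26 mm wide (along the jig's x), 9 mm thick, from 94 to 140 mm from the hinge. Pinched across its 26 mm width it can pivot between the fingers while the hinge turns.
- jar_a: Bystander: closed white paint jar, 64 mm diameter, 72 mm high. Origin: centre of its underside.
- jar_b: Bystander: closed green glass paint jar, 64 mm diameter, 72 mm high. Origin: centre of its underside.
- phone: Bystander: phone in a blue case lying flat, 150 mm (its x) by 74 mm by 10 mm. Origin: centre of its underside.
Not all that is in view belongs to the job. What is shaped like the mug but orange or red is not meant.

How it is judged:
On the way, in this order (a step that is already met when the one before it is completed fails the run):
1. the mug stands released on the pad, centred, handle pointing at the arrowhead (horizontal distance between mug and pad_center below 0.012 m and z of mug in the frame of pad_center between -0.005 and 0.005 m and angle between mug's own z axis and vertical below 0.08 rad and angle between the x axis of mug and the y axis of jig, either way round below 0.175 rad and y of mug_handle in the frame of jig below -0.03 m and contact force between the fingers and mug below 0.1 N and value of joint stencil below 1.3 rad), for 0.2 s.
2. the stencil flap has then been folded upright (value of joint stencil between 1.43 and 1.71 rad), for 0.2 s.
At the end, for the whole second after the job is handed in: The mug stands upright (within 0.08 rad) and at rest on the cork pad, its axis within 12 mm of the pad's centre, its handle pointing at the arrowhead within 0.175 rad (10 degrees); the stencil flap stands still within 0.14 rad (8 degrees) of upright (joint 1.43 to 1.71); both are released (all of step 2 and horizontal distance between mug and pad_center below 0.012 m and z of mug in the frame of pad_center between -0.005 and 0.005 m and angle between mug's own z axis and vertical below 0.08 rad and angle between the x axis of mug and the y axis of jig, either way round below 0.175 rad and y of mug_handle in the frame of jig below -0.03 m and contact force between the fingers and mug below 0.1 N and linear speed of mug below 0.02 m/s and velocity of joint stencil between -0.05 and 0.05 rad/s); the robot touches nothing.
It fails at once if the mug is tipped over (more than 0.7 rad) (angle between mug's own z axis and vertical above 0.7 rad).
It fails at once if the mug is dropped: let go while more than 12 mm above the pad's level (height (world z) of mug above 0.034 m and contact force between each of the fingers, the arm and mug below 0.05 N).
It fails at once if the mug is slammed or pressed hard onto the jig (over 60 N) (contact force between mug and jig above 60 N).
It fails at once if a paint jar or the phone is moved by more than 25 mm (distance of any of jar_a, jar_b, phone from where it was at the start of the episode above 0.025 m).
It also fails if it takes over 54 s, if anything falls off the work surface, if the arm or the gripper's body presses on something with over 40 N, if the wrist force passes 120 N, or if a joint passes its speed limit or range.

ROBOT

A 7-joint arm with a two-finger parallel gripper is mounted at the origin on the work surface. World frame = base frame: x ahead of the robot, y to its left, z up, the work surface at z = 0. Lengths are in m, angles in rad, forces in N, time in s.
With the tool pointing down it reaches from about 0.4 to 0.85 m from the base axis. Payload 4.5 kg.
Tool frame: the origin (TCP) lies on the centre line of the jaws, within the pads' length; the fingertips stand 8 mm ahead of it and the grasp point (between the pads) lies 11 mm behind it; z points along the fingers, x is the direction in which the jaws open and shut, and the axes are right-handed (so a half turn about z gives the same grasp; the last joint's range is limited). The gripper opens to 88 mm and grips with 3 to 60 N. Pads are 18 mm wide; open, the fingers measure 123 mm over their backs; the gripper's body (75 mm by 187 mm) begins 45 mm behind the grasp point.
Start: joints at [-1.101, 0.689, -0.195, 1.565, 0.157, 0.902, -0.215], TCP at [0.264, 0.567, 0.224] pointing down, gripper open.
Joint ranges: [-3.01, 3.01], [-0.46, 2.08], [-1.47, 1.51], [0.13, 2.56], [-1, 4.14], [0.04, 2.09], [-2.66, 2.66]. Speed limits (rad/s): [2.57, 2.57, 3.14, 3.14, 3.14, 3.14, 3.14].

INTERFACE

Orientations are given as a unit quaternion [x, y, z, w].
In Python, from plant import r gives the robot as it stands.
- The arm moves only by the shell command python3 -m pendant 'ROWS' [FORCE]. ROWS is JSON, a list of rows, each a list of 3 entries, a list of its own where there are three numbers: the turn, a rotation vector about the tool's x, y, z in rad, then the shift along the tool's x, y, z in m, then the opening, from 0 (shut) to 1 (fully open). In form: [[[wx, wy, wz], [tx, ty, tz], claw], ...]. A call has 1 to 10 rows; each row is the pose to reach, as a shift and turn from the pose commanded when the call began, along the tool's axes at that moment; what a row does not reach only later rows make up. A row lasts 1/10 s, in which the tool goes at most 50 mm and 8.59 degrees, less where a joint would pass 70% of its speed; a pose out of reach is approached as far as the arm can. A call with a gripper value outside its range is refused whole. The fingers move at their own pace and stop on an object; FORCE is the grip in N (left out, the last holds). Time passes only in rows, so rows that repeat a pose let the fingers close. It gives the time, the measured TCP pose, the force and the opening at its end, in the units of the state.
- r.get_state(): the state, without advancing time (a new reading comes with each control period).
- r.snapshot(name): name is "scene" or "top"; returns a dict with "image" (400x640x3 uint8, red, green, blue), "mtx" (3x3 intrinsics, pixels), "dist" ([k1, k2, p1, p2, k3] as OpenCV has them; the pictures are not rectified), "R" (3x3) and "t" (3): a world point X has camera coordinates R X + t. Camera axes: x right, y down, z forward; pixel columns grow to the right and rows downward; lengths in m; the calibration is good to about 2 mm. A picture is of the moment at which its call begins. There is no depth.
- r.finish_job(): hands the job in, once; it reports no verdict.
The state is a dict: "clock": time; "q": joint angles; "qd": joint speeds; "joint_torque": joint torques, N m; "tool_pos": TCP position; "eef_rot": TCP orientation; "contact_force": force on the tool from outside, world axes, zero at the start; "moment": the same for the moment, N m; "opening": opening from 0.0 (shut) to 1.0 (fully open).
Only numpy, scipy, OpenCV 4.12 (cv2) and the standard library are available. Lean on these libraries where they do the work, as an engineer would, in place of code of your own. Each camera call takes 0.05 s, during which the arm holds its last target. There are 200 camera calls.

## Working session

There is one attempt and no reset: what is moved stays moved. The work goes in short steps, Python scripts to look and compute and a shell command to move; the robot and the scene stay as the last step left them, time stands still between calls to the robot, and variables do not carry over. Pictures are saved under pics/ and viewed, about 8 in all and at most 12, crops included, and the job is handed in when it is done.

```bash
ls; mkdir -p pics
cat > h.py <<'E'
import numpy as np, cv2, json
from plant import r
from scipy.spatial.transform import Rotation as Ro
def snap(n,f=None):
    s=r.snapshot(n)
    np.savez(f'pics/{n}.npz',**{k:np.array(v) for k,v in s.items()})
    if f: cv2.imwrite(f'pics/{f}.png',cv2.cvtColor(np.array(s['image']),cv2.COLOR_RGB2BGR))
    return s
def load(n): return dict(np.load(f'pics/{n}.npz'))
def ray(s,px,z):
    u=cv2.undistortPoints(np.array([[px]],float),np.array(s['mtx']),np.array(s['dist'])).ravel()
    R=np.array(s['R']);t=np.array(s['t']);d=R.T@np.array([u[0],u[1],1]);c=-R.T@t
    return c+d*(z-c[2])/d[2]
def proj(s,X):
    R=np.array(s['R']);t=np.array(s['t'],float)
    return cv2.projectPoints(np.atleast_2d(np.array(X,float)),cv2.Rodrigues(R)[0],t,np.array(s['mtx']),np.array(s['dist']))[0].reshape(-1,2)
def crop(s,f,x0,y0,x1,y1,k):
    im=cv2.cvtColor(np.array(s['image']),cv2.COLOR_RGB2BGR)[y0:y1,x0:x1]
    cv2.imwrite(f'pics/{f}.png',cv2.resize(im,None,fx=k,fy=k,interpolation=cv2.INTER_CUBIC))
E
python3 - <<'E'
from h import *
a=snap('scene');b=snap('top','top0')
cv2.imwrite('pics/both.png',cv2.resize(cv2.cvtColor(np.vstack([a['image'],b['image']]),cv2.COLOR_RGB2BGR),(480,600)))
cv2.imwrite('pics/scene0.png',cv2.cvtColor(a['image'],cv2.COLOR_RGB2BGR))
s=r.get_state();print(s)
for c in (a,b): print(-np.array(c['R']).T@c['t'])
E
```

```text
pics
{'clock': 0.1, 'q': array([-1.10119192,  0.68986532, -0.19453085,  1.56615941,  0.15727903,
        0.90249797, -0.21510472]), 'qd': array([-0.00047432, -0.00095707, -0.00086271, -0.00227743, -0.00191138,
       -0.00164354,  0.00274482]), 'joint_torque': array([-2.97125545e-03, -5.28498602e+01, -1.27122346e+00, -1.53837472e+01,
       -5.25392289e-02,  2.02494339e-03,  3.42158762e-05]), 'tool_pos': array([0.26363527, 0.5660728 , 0.22283372]), 'eef_rot': array([ 8.43234028e-01,  5.37546072e-01, -6.24918423e-04,  4.51486537e-04]), 'contact_force': array([ 0.16847674,  0.18698616, -0.11319982]), 'moment': array([-0.02065932,  0.0020415 , -0.01410828]), 'opening': 0.9988902775389532}
[0.99926047 0.50169708 1.01259172]
[ 0.38776957 -0.02485587  0.93125696]
```

View pics/scene0.png

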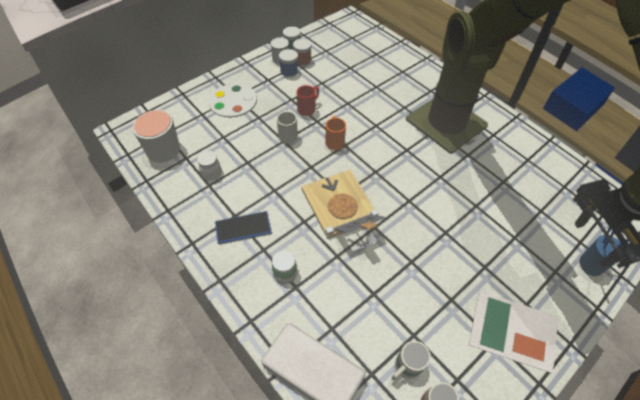

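View pics/top0.png

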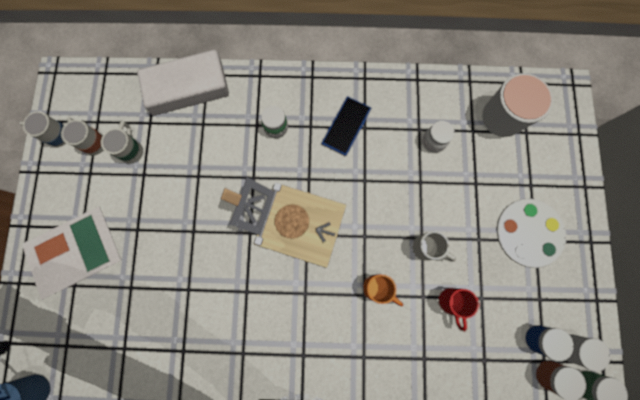

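Scene view: the arm is at the upper right. The jig is at about (340,203), with a mug near (287,127) and orange and red mugs at (336,133) and (307,98).

Things that could be taken for the mug, top-view pixels:
- White/grey mug (433,245)
- Orange mug (381,290)
- Red mug (460,305)
- Painted mugs at far left (43,127), (80,137), (121,145)
- White jar (437,136)
- Green jar (274,123)

By the description it is the one at (433,245). I'll check that in a close crop.

Run:
```python
from h import *
b=load('top'); im=cv2.cvtColor(b['image'],cv2.COLOR_RGB2BGR)
A=cv2.resize(im[170:280,215:355],None,fx=5,fy=5,interpolation=cv2.INTER_CUBIC)   # 700x550
cv2.imwrite('pics/jig.png',A)
crop(b,'mug',390,210,480,280,8)
```

```text
(no output)
```

View pics/jig.png

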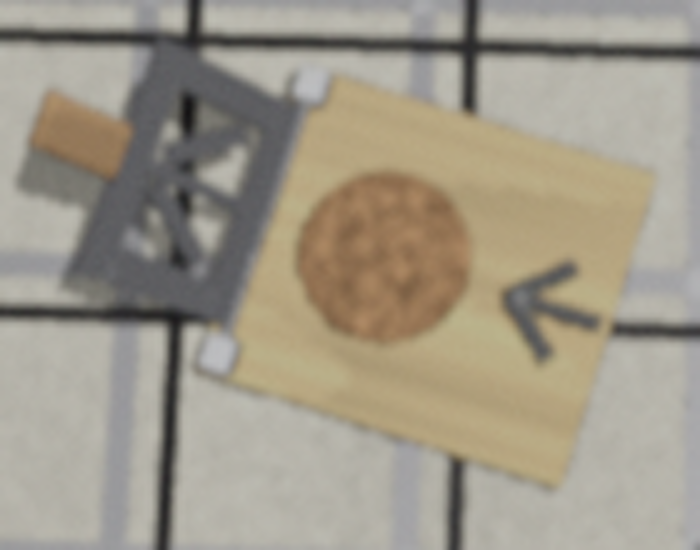

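View pics/mug.png

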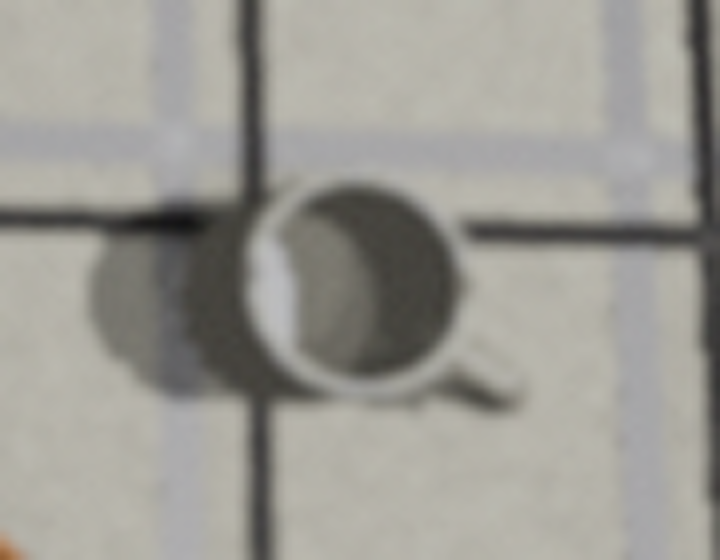

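The crop confirms a plain white mug: rim centre at about (433.8,245.6), handle towards lower right at about (454,257). The jig pad is at (291.4,221), the arrow tip at (316,229), and the flap lies open to the left with its tab at about (231,197).

Run:
```python
from h import *
b=load('top')
J=lambda x,y:(215+x/5-.4,170+y/5-.4); M=lambda x,y:(390+x/8-.44,210+y/8-.44)
pad=ray(b,J(384,257),.022); tip=ray(b,J(507,297),.022)
print('pad',pad,'tip',tip,np.linalg.norm(tip-pad))
ang=lambda d:np.degrees(np.arctan2(d[1],d[0]))
print('dir pad->mark',ang(tip-pad))
c=[ray(b,J(*p),.016) for p in [(655,172),(557,488),(205,370),(330,75)]]
print([ang(c[0]-c[3]),ang(c[1]-c[2]),ang(c[1]-c[0])+90-180,ang(c[2]-c[3])-90], [np.linalg.norm(c[i]-c[(i+1)%4]) for i in range(4)])
tab=ray(b,J(82,134),.0285); print('tab',tab,'pad->tab',ang(pad-tab))
# mug: fit rim/handle
m=ray(b,M(354,288),.085);print('mug',m)
for h,(x,y) in {.073:(475,350),.06:(518,382),.046:(518,382)}.items():
    d=ray(b,M(x,y),h)-m;print(h,ang(d),np.linalg.norm(d[:2]))
# overlay for several yaws
im=cv2.resize(cv2.cvtColor(b['image'],cv2.COLOR_RGB2BGR)[210:280,400:480],None,fx=5,fy=5,interpolation=cv2.INTER_CUBIC)
T=[]
for yaw in (-125,-115,-105,-95):
    I=im.copy();a=np.radians(yaw);e=np.array([np.cos(a),np.sin(a),0]);n=np.array([-e[1],e[0],0])
    def pl(P,col):
        p=(proj(b,P)-[400,210]+.5)*5-.5; cv2.polylines(I,[np.round(p).astype(int)],False,col,1)
    t=np.linspace(0,2*np.pi,60)
    for z in (0,.085): pl([[m[0]+.032*np.cos(k),m[1]+.032*np.sin(k),z] for k in t],(0,0,255))
    o=np.array([m[0],m[1],0])
    for sgn in (-.005,.005):
        pl([o+e*rr+n*sgn+[0,0,z] for rr,z in [(.03,.073),(.055,.073),(.063,.06),(.063,.03),(.03,.016)]],(0,200,0))
    cv2.putText(I,str(yaw),(5,340),0,.7,(255,0,0),2);T.append(I)
    
cv2.imwrite('pics/ov.png',cv2.resize(np.vstack([np.hstack(T[:2]),np.hstack(T[2:])]),(685,600)))
s=r.get_state();print(Ro.from_quat(s['eef_rot']).as_matrix())
for n,p in dict(white_jar=(440,130),green=(274,118)).items(): print(n,ray(b,p,.072))
print('phone',[ray(b,p,.01) for p in [(350,97),(371,104),(322,146),(346,155)]])
print('orange',ray(b,(381,288),.08),'red',ray(b,(463,303),.08))
```

```text
pad [0.50960665 0.03561991 0.022     ] tip [ 0.49199141 -0.02397947  0.022     ] 0.06214807284198236
dir pad->mark -106.46561744135698
[np.float64(-105.3599159394454), np.float64(-106.6600634543538), np.float64(73.84965129483473), np.float64(69.97611918550265)] [np.float64(0.15941038912857391), np.float64(0.17711370423459596), np.float64(0.15589273024588637), np.float64(0.16659130819948084)]
tab [0.5645059  0.18376959 0.0285    ] pad->tab -110.33299693151277
mug [ 0.45514325 -0.28551622  0.085     ]
0.073 -112.57230409216012 0.040244285763765715
0.06 -113.55051828604118 0.058464768933745095
0.046 -111.1201009604829 0.06286782782097053
[[ 4.22087661e-01  9.06554843e-01 -5.68515330e-04]
 [ 9.06553715e-01 -4.22088034e-01 -1.43326251e-03]
 [-1.53929459e-03  8.95727359e-05 -9.99998811e-01]]
white_jar [ 0.73115827 -0.31324597  0.072     ]
green [0.75044594 0.08398532 0.072     ]
phone [array([ 0.84006429, -0.10297003,  0.01      ]), array([ 0.82203835, -0.15754441,  0.01      ]), array([ 0.7044014 , -0.03338718,  0.01      ]), array([ 0.68232043, -0.09435511,  0.01      ])]
orange [ 0.36027072 -0.16908888  0.08      ] red [ 0.3328785  -0.34718724  0.08      ]
```

View pics/ov.png

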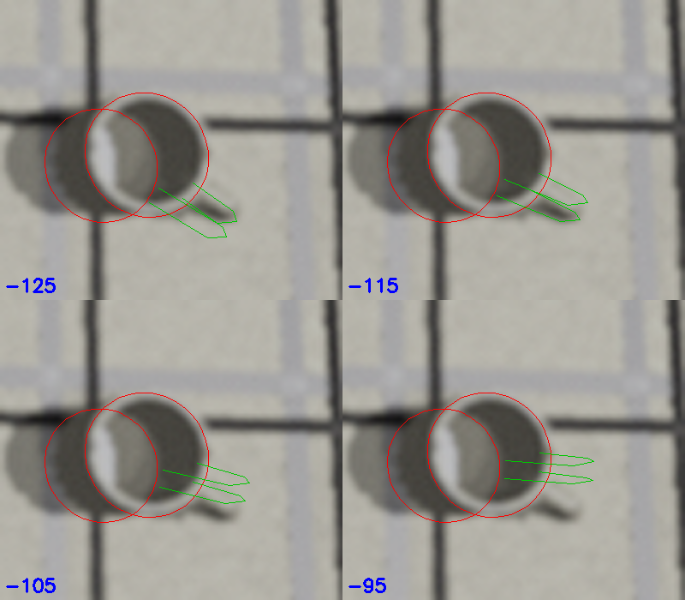

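The overlay puts the rim at (433.8,245.6). The handle lies between the −115° and −125° models, so about −117°. The jig's −y direction is about −106°, so the mug needs a turn of about +11°. Next I'll work out the approach moves.

```bash
cat >> h.py <<'E'
def rel(p,yaw,pitch=0,cmd=None):
    """tool-frame turn/shift to world pose; yaw deg of tool x, tool z down (then pitched about tool x)"""
    s=r.get_state(); R0=Ro.from_quat(s['eef_rot']); a=np.radians(yaw); c,d=np.cos(a),np.sin(a)
    R=Ro.from_matrix([[c,d,0],[d,-c,0],[0,0,-1]])*Ro.from_euler('x',pitch,degrees=True)
    print(np.round((R0.inv()*R).as_rotvec(),4).tolist(), np.round(R0.inv().apply(np.array(p)-s['tool_pos']),4).tolist())
def st():
    s=r.get_state(); M=Ro.from_quat(s['eef_rot']).as_matrix()
    print('t',s['clock'],'p',np.round(s['tool_pos'],4),'yaw',np.degrees(np.arctan2(M[1,0],M[0,0])).round(2),'z',M[:,2].round(3),'F',np.round(s['contact_force'],2),'o',round(s['opening'],3),'q',np.round(s['q'],2))
E
python3 -c "
from h import *
rel([.5,.12,.25],20)"
```

```text
[0.0007, 0.0014, 0.786] [-0.3047, 0.4026, -0.0267]
```

```bash
python3 -m pendant '[[[0,0,0.786],[-0.305,0.403,-0.027],1],[[0,0,0.786],[-0.305,0.403,-0.027],1],[[0,0,0.786],[-0.305,0.403,-0.027],1],[[0,0,0.786],[-0.305,0.403,-0.027],1],[[0,0,0.786],[-0.305,0.403,-0.027],1],[[0,0,0.786],[-0.305,0.403,-0.027],1],[[0,0,0.786],[-0.305,0.403,-0.027],1],[[0,0,0.786],[-0.305,0.403,-0.027],1],[[0,0,0.786],[-0.305,0.403,-0.027],1],[[0,0,0.786],[-0.305,0.403,-0.027],1]]' 20; python3 -c "
from h import *
st();rel([.455,-.2855,.2],-27)"
```

```text
clock: 1.1
tool_pos: [0.498, 0.1235, 0.2501]
eef_rot: [0.985, 0.174, -0.0, -0.0]
contact_force: [0.0, -0.2, 0.8]
opening: 1.001
t 1.1 p [0.498  0.1235 0.2501] yaw 20.01 z [-0.  0. -1.] F [ 0.04 -0.2   0.8 ] o 1.001 q [-0.32  0.5  -0.02  1.87  0.01  0.77  0.  ]
[-0.0, 0.0004, 0.8205] [-0.1803, 0.3696, 0.0501]
```

```bash
python3 -m pendant '[[[0,0,0.82],[-0.18,0.367,0.05],1],[[0,0,0.82],[-0.18,0.367,0.05],1],[[0,0,0.82],[-0.18,0.367,0.05],1],[[0,0,0.82],[-0.18,0.367,0.05],1],[[0,0,0.82],[-0.18,0.367,0.05],1],[[0,0,0.82],[-0.18,0.367,0.05],1],[[0,0,0.82],[-0.18,0.367,0.05],1],[[0,0,0.82],[-0.18,0.367,0.05],1],[[0,0,0.82],[-0.18,0.367,0.05],1],[[0,0,0.82],[-0.18,0.367,0.05],1]]'; python3 -c "
from h import *
s=snap('scene');snap('top')
st();rel([.455,-.2855,.1],-27);rel([.455,-.2855,.043],-27)
print(proj(s,[[.455,-.2855,.085],[.455,-.2855,0]]))
crop(s,'s1',237,77,337,157,7)
"
```

```text
clock: 2.1
tool_pos: [0.4527, -0.2833, 0.1997]
eef_rot: [0.972, -0.236, -0.0, 0.0]
contact_force: [0.2, 0.5, 0.0]
opening: 1.001
t 2.2 p [ 0.4543 -0.2791  0.1999] yaw -26.89 z [-0.     0.002 -1.   ] F [0.3  0.54 0.91] o 0.996 q [ 0.37  0.61  0.15  1.88 -0.14  0.67  0.14]
[-0.0016, 0.0012, 0.0019] [0.0037, 0.0056, 0.0999]
[-0.0016, 0.0012, 0.0019] [0.0038, 0.0057, 0.1569]
[[287.49854659 117.64294888]
 [288.7964477  136.5269333 ]]
```

View pics/s1.png

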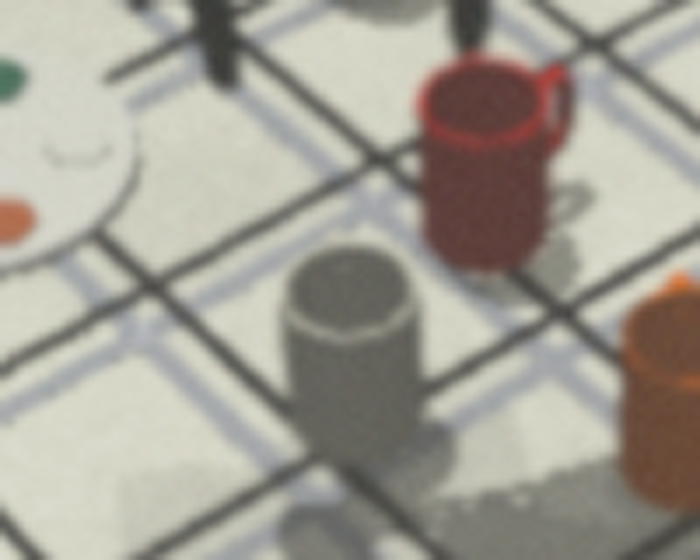

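The scene crop shows the white mug with its rim at (286.9,118.3). I predicted (287.5,117.6), so the two views agree. Descending.

```bash
python3 -m pendant '[[[0,0,0],[0.003,0.003,0.03],1],[[0,0,0],[0.003,0.003,0.06],1],[[0,0,0],[0.003,0.003,0.09],1],[[0,0,0],[0.003,0.003,0.09],1],[[0,0,0],[0.003,0.003,0.09],1],[[0,0,0],[0.003,0.003,0.09],1]]'; python3 -c "
from h import *
st();rel([.455,-.2855,.043],-27)"
```

```text
clock: 2.8
tool_pos: [0.4565, -0.2846, 0.1117]
eef_rot: [0.973, -0.233, 0.001, 0.0]
contact_force: [0.3, 0.8, -0.4]
opening: 1.0
t 2.8 p [ 0.4565 -0.2846  0.1117] yaw -26.9 z [ 0.002 -0.001 -1.   ] F [ 0.27  0.79 -0.38] o 1.0 q [ 0.41  0.75  0.11  1.94 -0.17  0.46  0.17]
[-0.0003, -0.0024, 0.0017] [-0.0011, 0.0015, 0.0687]
```

```bash
python3 -m pendant '[[[0,0,0],[-0.001,0.001,0.03],1],[[0,0,0],[-0.001,0.001,0.055],1],[[0,0,0],[-0.001,0.001,0.069],1],[[0,0,0],[-0.001,0.001,0.069],1],[[0,0,0],[-0.001,0.001,0.069],1],[[0,0,0],[-0.001,0.001,0.069],0.6],[[0,0,0],[-0.001,0.001,0.069],0.6],[[0,0,0],[-0.001,0.001,0.069],0.6],[[0,0,0],[-0.001,0.001,0.069],0.6],[[0,0,0],[-0.001,0.001,0.069],0.6]]' 20; python3 -m pendant '[[[0,0,0],[0,0,0],0.6],[[0,0,0],[0,0,0],0.6],[[0,0,0],[0,0,0],0.6],[[0,0,0],[0,0,0],0.6]]' 20;python3 -c "
from h import *
st()"
```

```text
clock: 3.8
tool_pos: [0.4553, -0.2863, 0.042]
eef_rot: [0.972, -0.233, 0.002, 0.0]
contact_force: [1.5, -0.6, 6.2]
opening: 0.729
clock: 4.2
tool_pos: [0.4553, -0.2863, 0.042]
eef_rot: [0.972, -0.233, 0.002, 0.0]
contact_force: [1.7, -1.3, 5.9]
opening: 0.73
t 4.2 p [ 0.4553 -0.2863  0.042 ] yaw -26.98 z [ 0.003 -0.002 -1.   ] F [ 1.71 -1.32  5.89] o 0.73 q [ 0.43  0.87  0.07  1.97 -0.19  0.31  0.19]
```

Gripped at 64 mm. Lifting and checking.

```bash
python3 -m pendant '[[[0,0,0],[0,0,-0.01],0.6],[[0,0,0],[0,0,-0.03],0.6],[[0,0,0],[0,0,-0.06],0.6],[[0,0,0],[0,0,-0.1],0.6],[[0,0,0],[0,0,-0.12],0.6],[[0,0,0],[0,0,-0.12],0.6],[[0,0,0],[0,0,-0.12],0.6]]' 25; python3 -c "
from h import *
st();rel([.5096,.0356,.165],-16)
"
```

```text
clock: 4.9
tool_pos: [0.4529, -0.2847, 0.1606]
eef_rot: [0.972, -0.233, -0.001, -0.0]
contact_force: [0.6, 0.5, -3.9]
opening: 0.724
t 4.9 p [ 0.4529 -0.2847  0.1606] yaw -26.98 z [-0.002  0.001 -1.   ] F [ 0.61  0.54 -3.92] o 0.724 q [ 0.39  0.67  0.14  1.91 -0.16  0.58  0.16]
[-0.0005, 0.002, -0.1916] [-0.0948, -0.3112, -0.0041]
```

```bash
python3 -m pendant '[[[0,0,-0.02],[-0.006,-0.02,-0.004],0.6],[[0,0,-0.05],[-0.018,-0.06,-0.004],0.6],[[0,0,-0.08],[-0.03,-0.1,-0.004],0.6],[[0,0,-0.11],[-0.043,-0.14,-0.004],0.6],[[0,0,-0.14],[-0.055,-0.18,-0.004],0.6],[[0,0,-0.17],[-0.067,-0.22,-0.004],0.6],[[0,0,-0.19],[-0.079,-0.26,-0.004],0.6],[[0,0,-0.19],[-0.088,-0.29,-0.004],0.6],[[0,0,-0.19],[-0.095,-0.311,-0.004],0.6],[[0,0,-0.19],[-0.095,-0.311,-0.004],0.6]]' 25;python3 -m pendant '[[[0,0,0],[0,0,0],0.6],[[0,0,0],[0,0,0],0.6],[[0,0,0],[0,0,0],0.6]]'; python3 -c "
from h import *
a=snap('scene');b=snap('top');st();rel([.5096,.0356,.067],-16)
A=cv2.resize(cv2.cvtColor(a['image'],cv2.COLOR_RGB2BGR)[140:260,270:410],None,fx=5,fy=5,interpolation=cv2.INTER_CUBIC)
B=cv2.resize(cv2.cvtColor(b['image'],cv2.COLOR_RGB2BGR)[160:280,230:360],None,fx=5,fy=5,interpolation=cv2.INTER_CUBIC)
cv2.imwrite('pics/l1.png',cv2.resize(np.hstack([A,B]),None,fx=.59,fy=.59))
"
```

```text
clock: 5.9
tool_pos: [0.5091, 0.0394, 0.163]
eef_rot: [0.991, -0.137, -0.002, -0.001]
contact_force: [-0.2, -0.1, -2.7]
opening: 0.725
clock: 6.2
tool_pos: [0.5097, 0.0331, 0.1647]
eef_rot: [0.99, -0.141, -0.001, 0.001]
contact_force: [0.7, -0.3, -3.5]
opening: 0.729
t 6.3 p [0.5101 0.0336 0.165 ] yaw -16.21 z [-0. -0. -1.] F [ 0.39  0.04 -3.16] o 0.729 q [-0.26  0.64  0.17  1.98 -0.2   0.54 -0.24]
[0.0005, 0.0004, -0.0036] [-0.001, -0.0018, 0.098]
```

View pics/l1.png

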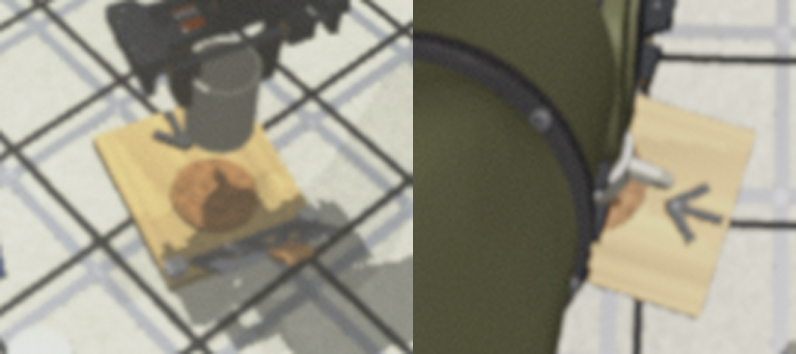

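The top view shows the handle with its end at about (316.8,221.5), and the arm hides the rest of the mug. The scene view shows the mug upright above the pad. I'll compare the handle end with the model for several yaws.

Run:
```python
from h import *
b=load('top');a=load('scene');m=np.array([.5101,.0336,.123])
Is=[]
for yaw in (-115,-109,-103,-97):
    I=cv2.resize(cv2.cvtColor(b['image'],cv2.COLOR_RGB2BGR)[190:240,280:340],None,fx=6,fy=6,interpolation=cv2.INTER_CUBIC)
    t=np.radians(yaw);e=np.array([np.cos(t),np.sin(t),0]);n=np.array([-e[1],e[0],0])
    for sg in (-.005,.005):
        p=(proj(b,[m+e*R+n*sg+[0,0,z] for R,z in [(.03,.073),(.055,.073),(.063,.06),(.063,.03),(.03,.016)]])-[280,190]+.5)*6-.5
        cv2.polylines(I,[np.round(p).astype(int)],False,(0,0,255),1)
    cv2.putText(I,str(yaw),(5,290),0,.7,(255,0,0),2);Is.append(I)
cv2.imwrite('pics/ov2.png',np.vstack([np.hstack(Is[:2]),np.hstack(Is[2:])]))
print(proj(a,[m,m+[0,0,.085]]))
```

```text
[[343.98179537 182.56066433]
 [345.92540887 161.79937178]]
```

View pics/ov2.png

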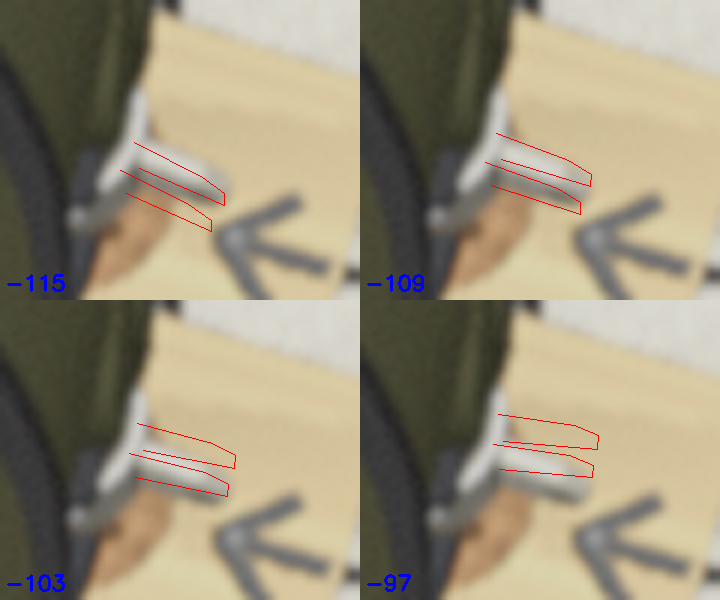

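The handle fits best at about −108° to −112°, so I'll turn it about +3° more. I'll also cross-check the pad in the scene view, at (342.2,206.1), before lowering.

```bash
python3 -c "
from h import *
a=load('scene');print(ray(a,(342.2,206.1),.022), ray(a,(346.6,161.4),.208))
st();rel([.5096,.0356,.070],-13)
"
```

```text
[0.51400933 0.0390451  0.022     ] [0.50794883 0.03370964 0.208     ]
t 6.3 p [0.5101 0.0336 0.165 ] yaw -16.21 z [-0. -0. -1.] F [ 0.39  0.04 -3.16] o 0.729 q [-0.26  0.64  0.17  1.98 -0.2   0.54 -0.24]
[0.0005, 0.0004, -0.0559] [-0.001, -0.0018, 0.095]
```

```bash
python3 -m pendant '[[[0,0,-0.02],[0,-0.002,0.01],0.6],[[0,0,-0.056],[0,-0.0035,0.03],0.6],[[0,0,-0.056],[0,-0.0035,0.05],0.6],[[0,0,-0.056],[0,-0.0035,0.07],0.6],[[0,0,-0.056],[0,-0.0035,0.085],0.6],[[0,0,-0.056],[0,-0.0035,0.092],0.6],[[0,0,-0.056],[0,-0.0035,0.095],0.6],[[0,0,-0.056],[0,-0.0035,0.095],0.6],[[0,0,-0.056],[0,-0.0035,0.095],0.6],[[0,0,-0.056],[0,-0.0035,0.095],0.6]]' 25;python3 -c "
from h import *
st();rel([.511,.037,.064],-13)"
```

```text
clock: 7.3
tool_pos: [0.5119, 0.0382, 0.0709]
eef_rot: [0.994, -0.112, 0.001, -0.0]
contact_force: [0.2, 0.4, -3.2]
opening: 0.732
t 7.3 p [0.5119 0.0382 0.0709] yaw -12.89 z [ 0.001  0.    -1.   ] F [ 0.21  0.43 -3.24] o 0.732 q [-0.22  0.8   0.09  2.03 -0.21  0.32 -0.18]
[-0.0006, -0.0014, 0.002] [-0.0006, 0.0013, 0.0069]
```

```bash
python3 -m pendant '[[[0,0,0],[0,0.001,0.002],0.6],[[0,0,0],[0,0.001,0.004],0.6],[[0,0,0],[0,0.001,0.005],0.6],[[0,0,0],[0,0.001,0.006],0.6],[[0,0,0],[0,0.001,0.006],0.6],[[0,0,0],[0,0.001,0.006],0.6]]';python3 -m pendant '[[[0,0,0],[0,0,0.001],0.6],[[0,0,0],[0,0,0.002],0.6],[[0,0,0],[0,0,0.002],0.6]]'
```

```text
clock: 7.9
tool_pos: [0.5111, 0.0372, 0.0642]
eef_rot: [0.994, -0.112, -0.0, -0.0]
contact_force: [0.7, 0.7, -3.0]
opening: 0.73
clock: 8.2
tool_pos: [0.5111, 0.0375, 0.0639]
eef_rot: [0.994, -0.112, 0.0, -0.0]
contact_force: [-2.6, 1.6, 16.5]
opening: 0.726
```

Contact with the pad felt (16 N). Releasing and backing off upward.

```bash
python3 -m pendant '[[[0,0,0],[0,0,-0.001],0.6],[[0,0,0],[0,0,-0.001],0.8],[[0,0,0],[0,0,-0.001],1],[[0,0,0],[0,0,-0.001],1],[[0,0,0],[0,0,-0.001],1],[[0,0,0],[0,0,-0.001],1],[[0,0,0],[0,0,-0.001],1]]';python3 -m pendant '[[[0,0,0],[0,0,-0.02],1],[[0,0,0],[0,0,-0.05],1],[[0,0,0],[0,0,-0.08],1],[[0,0,0],[0,0,-0.11],1],[[0,0,0],[0,0,-0.14],1],[[0,0,0],[0,-0.04,-0.17],1],[[0,0,0],[0,-0.09,-0.17],1],[[0,0,0],[0,-0.14,-0.17],1],[[0,0,0],[0,-0.19,-0.17],1],[[0,0,0],[0,-0.24,-0.17],1]]';python3 -c "
from h import *
a=snap('scene');b=snap('top');st()
A=cv2.resize(cv2.cvtColor(a['image'],cv2.COLOR_RGB2BGR)[160:250,290:390],None,fx=4,fy=4,interpolation=cv2.INTER_CUBIC)
B=cv2.resize(cv2.cvtColor(b['image'],cv2.COLOR_RGB2BGR)[175:275,255:355],None,fx=5,fy=5,interpolation=cv2.INTER_CUBIC)
c=np.zeros((500,800,3),np.uint8);c[:,:500]=B;c[:270,500:]=cv2.resize(A,(300,270));cv2.imwrite('pics/l2.png',c)
"
```

```text
clock: 8.9
tool_pos: [0.5111, 0.0371, 0.0631]
eef_rot: [0.994, -0.112, -0.0, -0.0]
contact_force: [0.1, -0.2, 0.2]
opening: 1.0
clock: 9.9
tool_pos: [0.5645, 0.2731, 0.2333]
eef_rot: [0.994, -0.112, -0.0, 0.0]
contact_force: [1.4, -0.4, 0.8]
opening: 1.004
t 10.0 p [0.5635 0.2813 0.2323] yaw -12.22 z [-0.     0.007 -1.   ] F [-0.45 -0.68  0.06] o 1.001 q [-0.66  0.69  0.22  1.56 -0.19  0.91 -0.58]
```

View pics/l2.png

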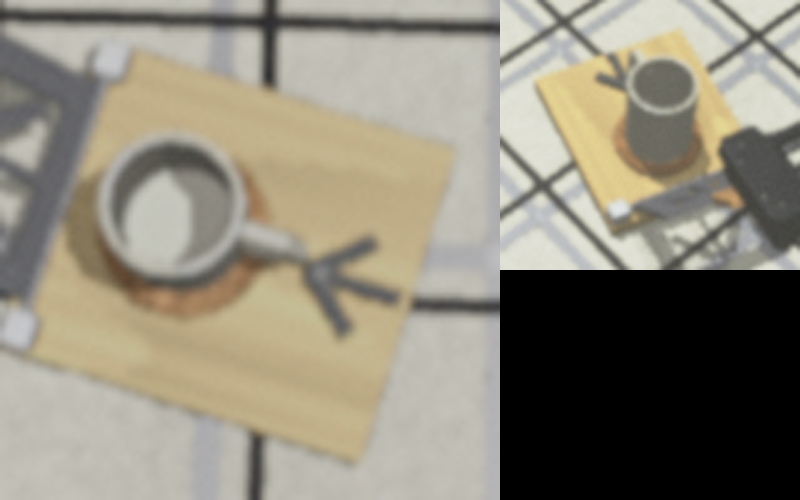

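The top crop shows the mug on the pad: rim centre at about (288.9,216.2), handle towards the arrow tip at about (318.5,229). I'll fit the pose numerically.

Run:
```python
from h import *
from scipy.optimize import minimize
b=load('top');K=6;x0,y0,x1,y1=262,180,332,250
im=cv2.resize(cv2.cvtColor(b['image'],cv2.COLOR_RGB2HSV)[y0:y1,x0:x1],None,fx=K,fy=K,interpolation=cv2.INTER_CUBIC)
S=im[...,1].astype(int);V=im[...,2]
P=lambda X:((proj(b,X)-[x0,y0]+.5)*K-.5)
J=lambda x,y:(255+x/5-.4,175+y/5-.4)
m=ray(b,J(171.5,208),.107);print('rim centre est',m)
pad=np.array([.5096,.0356]); print('offset to pad(top)',m[:2]-pad)
mask=((S<62)).astype(np.uint8)
t=np.linspace(0,2*np.pi,80)
def model(x,y,yaw):
    M=np.zeros(mask.shape,np.uint8);a=np.radians(yaw);e=np.array([np.cos(a),np.sin(a),0]);n=np.array([-e[1],e[0],0]);o=np.array([x,y,.022])
    for z in (0,.085):pass
    h=P([[x+.032*np.cos(k),y+.032*np.sin(k),.022+z] for k in t for z in (0,.085)])
    cv2.fillConvexPoly(M,cv2.convexHull(np.round(h).astype(np.int32)),1)
    pr=[(.03,.073),(.055,.073),(.063,.06),(.063,.03),(.03,.016)]
    for q in zip(pr,pr[1:]):
        h=P([o+e*R+n*s+[0,0,z] for R,z in q for s in(-.005,.005)]);cv2.fillConvexPoly(M,cv2.convexHull(np.round(h).astype(np.int32)),1)
    return M
# region: exclude arrow & off-board/flap
ok=np.ones(mask.shape,np.uint8); tip=P([[.492,-.024,.022]])[0]; ok[:, int(tip[0])-8:]=0; ok[:,:int(P([[m[0],m[1]+.042,.107]])[0][0])]=0
best=[]
for yaw in range(-128,-90,2):
  for dx in np.arange(-.006,.0061,.002):
    for dy in np.arange(-.006,.0061,.002):
      M=model(m[0]+dx,m[1]+dy,yaw);best.append(((M&mask&ok).sum()/((M|mask)&ok).sum(),yaw,dx,dy))
best.sort(reverse=True)
for q in best[:10]:print(np.round(q,4))
q=best[0];M=model(m[0]+q[2],m[1]+q[3],q[1])
# rim->handle pixel axis
I=cv2.resize(cv2.cvtColor(b['image'],cv2.COLOR_RGB2BGR)[y0:y1,x0:x1],None,fx=K,fy=K,interpolation=cv2.INTER_CUBIC)
cv2.drawContours(I,cv2.findContours(M,0,1)[0],-1,(0,0,255),1);I2=np.dstack([mask*ok*255]*3)
cv2.imwrite('pics/fit.png',cv2.resize(np.hstack([I,I2]),(800,400)))
```

```text
rim centre est [0.50861455 0.03584165 0.107     ]
offset to pad(top) [-0.00098545  0.00024165]
[ 5.737e-01 -1.060e+02  4.000e-03  2.000e-03]
[ 5.693e-01 -1.080e+02  4.000e-03  0.000e+00]
[ 5.693e-01 -1.080e+02  4.000e-03  2.000e-03]
[ 5.688e-01 -1.060e+02  4.000e-03  0.000e+00]
[ 5.683e-01 -1.080e+02  6.000e-03  2.000e-03]
[ 5.673e-01 -1.040e+02  4.000e-03  2.000e-03]
[ 5.666e-01 -1.100e+02  6.000e-03  2.000e-03]
[ 5.623e-01 -1.040e+02  4.000e-03  0.000e+00]
[ 5.62e-01 -1.10e+02  6.00e-03  0.00e+00]
[ 5.616e-01 -1.100e+02  4.000e-03  0.000e+00]
```

View pics/fit.png

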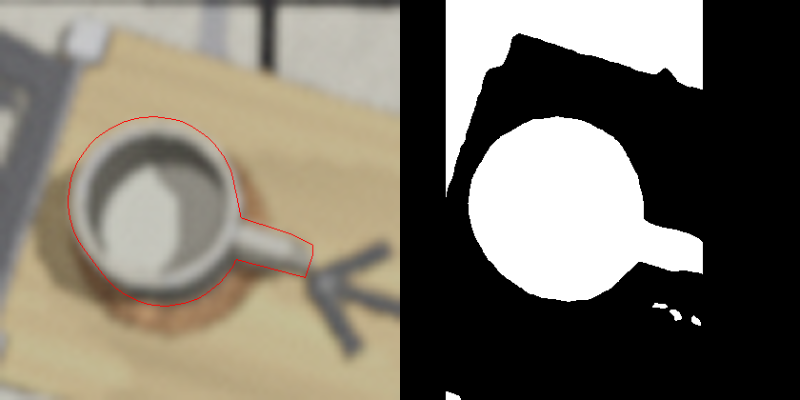

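The fit puts the handle at about −106°/−107°, against −106° for the jig, and the centre 2–3 mm from the pad's. Both are inside tolerance. Next I'll estimate the flap angle; its shadow suggests it starts partly raised.

Run:
```python
from h import *
import cv2
b=load('top')
J=lambda x,y:np.array((215+x/5-.4,170+y/5-.4))
pad=np.array([.510,.0362]);a=np.radians(73.8);u=np.array([np.cos(a),np.sin(a),0]);x=np.array([u[1],-u[0],0])
H=np.array([*pad,.024])+.06*u
print('hinge',H)
# observed: free edge corners, tab end corners (first top picture, crop px)
obs=[((.056,.095),J(160,38)),((-.056,.095),J(65,285)),((.013,.14),J(48,92)),((-.013,.14),J(30,140)),((-.013,.095),J(113,178)),((.013,.095),J(132,130))]
for th in np.arange(0,1.3,.1):
    X=[H+x*p[0]+p[1]*(u*np.cos(th)+np.array([0,0,np.sin(th)])) for p,_ in obs]
    d=proj(b,X)-np.array([o for _,o in obs]);print(round(th,2),np.round(np.sqrt((d**2).sum(1)),1),round(np.sqrt((d**2).mean()),2))
```

```text
hinge [0.52673947 0.09381762 0.024     ]
0.0 [8.6 6.1 9.5 9.7 8.6 8.6] 6.09
0.1 [ 8.9  7.  10.4 10.7  9.2  9.3] 6.6
0.2 [ 9.   7.6 11.  11.3  9.5  9.6] 6.89
0.3 [ 8.8  7.7 11.1 11.5  9.5  9.5] 6.91
0.4 [ 8.3  7.4 10.7 11.1  9.   9.1] 6.61
0.5 [ 7.4  6.8  9.7 10.1  8.2  8.3] 5.99
0.6 [6.1 5.8 8.1 8.5 7.  7. ] 5.04
0.7 [4.4 4.6 5.8 6.2 5.3 5.4] 3.76
0.8 [2.3 3.5 3.  3.3 3.2 3.4] 2.22
0.9 [0.6 3.6 1.1 1.  0.8 1.3] 1.21
1.0 [3.1 5.3 4.9 4.7 2.1 2.2] 2.79
1.1 [6.2 8.1 9.7 9.4 5.3 5.3] 5.34
1.2 [ 9.7 11.4 14.9 14.7  8.8  8.7] 8.25
```

Run:
```python
from h import *
a=snap('scene');H=np.array([.5267,.0938,.024]);w=np.radians(73.8);u=np.array([np.cos(w),np.sin(w),0])
for th in(.7,.8,.88,1.):print(th,proj(a,[H+.117*(u*np.cos(th)+[0,0,np.sin(th)])]))
P=H+.13*(u*np.cos(.88)+[0,0,np.sin(.88)]);print(P)
st();rel([P[0],P[1],.2],-16.2);rel([P[0],P[1],P[2]-.011],-16.2)
# crop
crop(a,'s3',325,195,405,255,8)
```

```text
0.7 [[370.20499752 232.84092793]]
0.8 [[369.08945398 228.55586693]]
0.88 [[368.05617331 225.04886841]]
1.0 [[366.29075501 219.72576289]]
[0.54980874 0.17334079 0.12419605]
t 10.05 p [0.5636 0.276  0.2323] yaw -12.47 z [-0.001  0.002 -1.   ] F [-1.1  -0.55  0.55] o 1.001 q [-0.65  0.69  0.23  1.56 -0.19  0.91 -0.58]
[-0.0019, 0.0013, 0.065] [0.0087, 0.1033, 0.0321]
[-0.0019, 0.0013, 0.065] [0.0089, 0.1035, 0.1189]
```

View pics/s3.png

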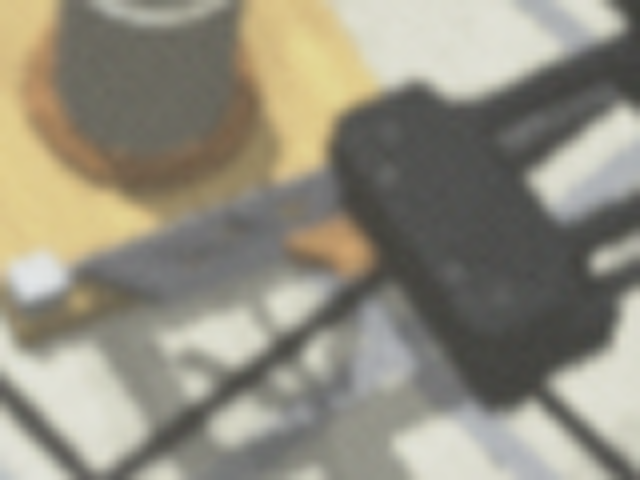

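The scene crop shows the flap part raised, with its tab at about (366.9,226.3). That matches 0.86–0.88 rad. I'll move over the tab with the jaws partly closed, then go down.

```bash
python3 -m pendant '[[[0,0,0.065],[0.004,0.04,0.01],0.6],[[0,0,0.065],[0.009,0.08,0.03],0.6],[[0,0,0.065],[0.009,0.103,0.032],0.6],[[0,0,0.065],[0.009,0.103,0.032],0.6],[[0,0,0.065],[0.009,0.103,0.032],0.6],[[0,0,0.065],[0.009,0.103,0.032],0.6]]' 15;python3 -c "
from h import *
st();rel([.5498,.1733,.113],-16.2)"
```

```text
clock: 10.65
tool_pos: [0.5507, 0.1698, 0.2016]
eef_rot: [0.99, -0.144, 0.0, -0.001]
contact_force: [0.3, -0.9, 0.3]
opening: 0.603
t 10.65 p [0.5507 0.1698 0.2016] yaw -16.55 z [ 0.001  0.001 -1.   ] F [ 0.28 -0.89  0.25] o 0.603 q [-0.51  0.66  0.22  1.75 -0.2   0.75 -0.47]
[-0.0015, -0.0005, -0.0061] [-0.0019, -0.0029, 0.0886]
```

```bash
python3 -m pendant '[[[0,0,0],[-0.002,-0.003,0.03],0.6],[[0,0,0],[-0.002,-0.003,0.06],0.6],[[0,0,0],[-0.002,-0.003,0.08],0.6],[[0,0,0],[-0.002,-0.003,0.088],0.6],[[0,0,0],[-0.002,-0.003,0.088],0.6],[[0,0,0],[-0.002,-0.003,0.088],0.6]]' 15;python3 -c "
from h import *
st()"
```

```text
clock: 11.25
tool_pos: [0.5502, 0.1728, 0.114]
eef_rot: [0.99, -0.144, 0.001, -0.0]
contact_force: [0.1, -0.4, 0.8]
opening: 0.602
t 11.25 p [0.5502 0.1728 0.114 ] yaw -16.58 z [ 0.002  0.001 -1.   ] F [ 0.1 -0.4  0.8] o 0.602 q [-0.48  0.79  0.17  1.82 -0.24  0.55 -0.45]
```

No contact on the way down. Closing on the tab.

```bash
python3 -m pendant '[[[0,0,0],[0,0,0],0.2],[[0,0,0],[0,0,0],0.2],[[0,0,0],[0,0,0],0.2],[[0,0,0],[0,0,0],0.2],[[0,0,0],[0,0,0],0.2],[[0,0,0],[0,0,0],0.2]]' 15;python3 -c "
from h import *
st()
s=r.get_state();p=s['tool_pos']+[0,0,.011];H=np.array([.5267,.0938,.024]);w=np.radians(73.8);u=np.array([np.cos(w),np.sin(w),0])
d=p-H;y,z=d@u,d[2];R=np.hypot(y,z);th0=np.arctan2(z,y);print('th',th0,'R',R)
Rt=Ro.from_quat(s['eef_rot'])
for th in np.arange(th0,1.75,.07):
    D=u*(R*np.cos(th)-y)+[0,0,R*np.sin(th)-z];print(round(th,2),np.round(Rt.inv().apply(D),4).tolist())
"
```

```text
clock: 11.85
tool_pos: [0.549, 0.1727, 0.1134]
eef_rot: [0.99, -0.144, -0.0, -0.0]
contact_force: [-2.6, 1.4, 2.2]
opening: 0.288
t 11.85 p [0.549  0.1727 0.1134] yaw -16.59 z [-0.     0.001 -1.   ] F [-2.61  1.43  2.23] o 0.288 q [-0.48  0.79  0.17  1.82 -0.24  0.55 -0.45]
th 0.8858758443356021 R 0.129609280798327
0.89 [0.0, 0.0, -0.0]
0.96 [0.0, 0.0072, -0.0055]
1.03 [0.0001, 0.0148, -0.0105]
1.1 [0.0001, 0.0227, -0.0149]
1.17 [0.0002, 0.0309, -0.0188]
1.24 [0.0003, 0.0394, -0.0221]
1.31 [0.0003, 0.048, -0.0247]
1.38 [0.0004, 0.0569, -0.0268]
1.45 [0.0004, 0.0658, -0.0283]
1.52 [0.0005, 0.0749, -0.0291]
1.59 [0.0005, 0.0839, -0.0293]
1.66 [0.0006, 0.093, -0.0288]
1.73 [0.0007, 0.102, -0.0277]
```

Opening 0.288 is about 25 mm, so the tab is gripped. I'll swing it along the arc to about 1.57.

```bash
python3 -m pendant '[[[0,0,0],[0,0.007,-0.0055],0.2],[[0,0,0],[0,0.015,-0.0105],0.2],[[0,0,0],[0,0.023,-0.015],0.2],[[0,0,0],[0,0.031,-0.019],0.2],[[0,0,0],[0,0.0395,-0.022],0.2],[[0,0,0],[0,0.048,-0.025],0.2],[[0,0,0],[0,0.057,-0.027],0.2],[[0,0,0],[0,0.066,-0.0285],0.2],[[0,0,0],[0,0.075,-0.029],0.2],[[0,0,0],[0.0005,0.0815,-0.029],0.2]]' 15;python3 -m pendant '[[[0,0,0],[0,0,0],0.2],[[0,0,0],[0,0,0],0.2],[[0,0,0],[0,0,0],0.2],[[0,0,0],[0,0,0],0.2]]';python3 -c "
from h import *
st();p=r.get_state()['tool_pos']+[0,0,.011];H=np.array([.5267,.0938,.024]);w=np.radians(73.8);d=p-H;y=d@[np.cos(w),np.sin(w),0];print(np.arctan2(d[2],y),np.hypot(y,d[2]))
a=snap('scene');crop(a,'s4',305,150,405,250,6)"
```

```text
clock: 12.85
tool_pos: [0.5262, 0.093, 0.1432]
eef_rot: [0.989, -0.145, 0.0, -0.0]
contact_force: [-4.0, 3.7, 11.7]
opening: 0.291
clock: 13.25
tool_pos: [0.5258, 0.0917, 0.1432]
eef_rot: [0.989, -0.145, -0.0, 0.001]
contact_force: [-3.7, 0.8, 12.5]
opening: 0.285
t 13.25 p [0.5258 0.0917 0.1432] yaw -16.71 z [-0.001 -0.002 -1.   ] F [-3.7   0.76 12.48] o 0.285 q [-0.36  0.7   0.16  1.93 -0.21  0.53 -0.35]
1.5882168831776284 0.13020590584033645
```

```bash
python3 -c "
from h import *
a=load('scene');H=np.array([.5267,.0938,.024]);w=np.radians(73.8);u=np.array([np.cos(w),np.sin(w),0]);x=np.array([u[1],-u[0],0])
for th in (1.4,1.57,1.75):print(th,((proj(a,[H+x*p+q*(u*np.cos(th)+[0,0,np.sin(th)]) for p,q in[(.056,.095),(-.056,.095),(0,.14)]])-[305,150]+.5)*6).round().tolist())"
```

```text
1.4 [[199.0, 385.0], [435.0, 298.0], [336.0, 295.0]]
1.57 [[183.0, 354.0], [417.0, 268.0], [310.0, 249.0]]
1.75 [[166.0, 326.0], [399.0, 241.0], [283.0, 207.0]]
```

Kinematic estimate is 1.59 rad. Releasing, retreating straight up and then away from the jig for a clear view.

```bash
python3 -m pendant '[[[0,0,0],[0,0,0],0.5],[[0,0,0],[0,0,0],0.6],[[0,0,0],[0,0,0],0.6],[[0,0,0],[0,0,0],0.6]]';python3 -m pendant '[[[0,0,0],[0,0,-0.02],0.6],[[0,0,0],[0,0,-0.05],0.6],[[0,0,0],[0,0,-0.09],0.6],[[0,0,0],[0,0,-0.12],0.6],[[0,0,0],[0,-0.04,-0.14],0.6],[[0,0,0],[-0.02,-0.09,-0.14],0.6],[[0,0,0],[-0.04,-0.14,-0.14],0.6],[[0,0,0],[-0.06,-0.19,-0.14],0.6],[[0,0,0],[-0.08,-0.24,-0.14],0.6],[[0,0,0],[-0.1,-0.28,-0.14],0.6]]';python3 -m pendant '[[[0,0,0],[0,0,0],0.6],[[0,0,0],[0,0,0],0.6],[[0,0,0],[0,0,0],0.6]]';python3 -c "
from h import *
st();a=snap('scene');b=snap('top')
H=np.array([.5267,.0938,.024]);w=np.radians(73.8);u=np.array([np.cos(w),np.sin(w),0]);x=np.array([u[1],-u[0],0])
def mk(c,x0,y0,x1,y1,k):
    I=cv2.resize(cv2.cvtColor(c['image'],cv2.COLOR_RGB2BGR)[y0:y1,x0:x1],None,fx=k,fy=k,interpolation=cv2.INTER_CUBIC)
    for th,col in((1.43,(0,0,255)),(1.57,(0,220,0)),(1.71,(255,0,0))):
        p=(proj(c,[H+x*p+q*(u*np.cos(th)+[0,0,np.sin(th)]) for p,q in[(.056,.0),(.056,.095),(.013,.095),(.013,.14),(-.013,.14),(-.013,.095),(-.056,.095),(-.056,.0)]])-[x0,y0]+.5)*k-.5
        cv2.polylines(I,[np.round(p).astype(int)],False,col,1)
    return I
cv2.imwrite('pics/end.png',np.hstack([mk(a,310,145,390,245,5),mk(b,245,175,325,275,5)]))"
```

```text
clock: 13.7
tool_pos: [0.5265, 0.0933, 0.1419]
eef_rot: [0.989, -0.145, -0.0, 0.0]
contact_force: [-0.3, 0.6, -0.2]
opening: 0.596
clock: 14.7
tool_pos: [0.5121, 0.3825, 0.2819]
eef_rot: [0.989, -0.145, 0.0, 0.0]
contact_force: [1.4, -0.2, -0.3]
opening: 0.6
clock: 15.0
tool_pos: [0.5131, 0.3787, 0.282]
eef_rot: [0.989, -0.146, 0.0, 0.001]
contact_force: [-0.1, -0.8, 0.3]
opening: 0.597
t 15.0 p [0.5131 0.3787 0.282 ] yaw -16.75 z [ 0.    -0.002 -1.   ] F [-0.05 -0.82  0.31] o 0.597 q [-0.84  0.66  0.25  1.46 -0.18  1.04 -0.84]
```

View pics/end.png

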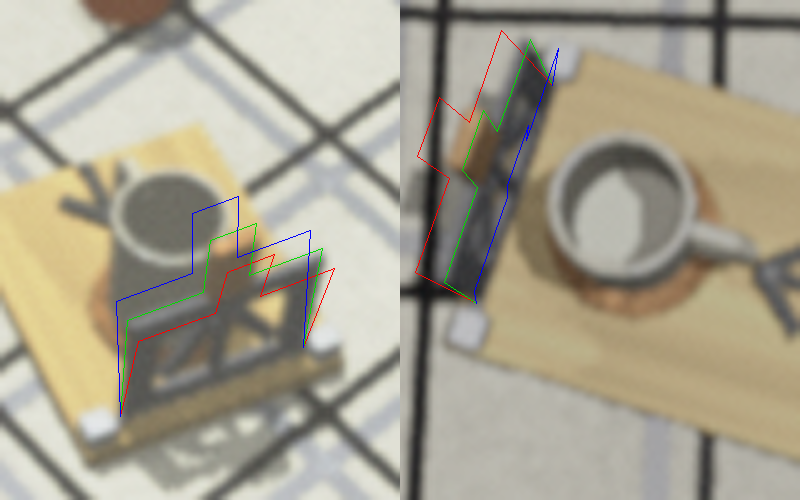

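Final picture: the flap's outline lies at or just outside the 1.57 line in both views (about 1.53–1.57) and clear of the 1.43 line. The mug's rim is at the same top-view place as before folding, about (289,216), with its handle on the arrow. Handing in.

```bash
python3 -c "
from h import *
r.finish_job();st()"
```

```text
the job is handed in; nothing more can be done
the job is handed in; nothing more can be done
```

The mug is on the cork pad with its handle at the arrowhead, the stencil flap stands upright, and I handed the job in at about 15 s. No verdict is given, so the figures below are my own measurements.

- **Mug:** I gripped it across the body, carried it over and set it down on the pad (about 16 N read at the wrist just before release). A fit to the top view puts the handle at about −106° to −107°, against about −106° for the jig. The centre is an estimated 1–4 mm from the pad's centre, and the rim had not moved after the flap was folded.
- **Flap:** It started part raised, at about 0.88 rad. I pinched the tab, swung it along its arc, released it and backed away. The arm's position gave 1.59 rad before release, while the final pictures suggest about 1.53–1.57. Both are inside 1.43–1.71.
- **Disagreements:** The two cameras placed the pad about 5 mm apart, so I aimed between them. With the mug held in the air, the handle angle read anywhere from −108° to −115°. I turned it 3° more than first planned, and the fit after placing agreed with the jig.
- **Jars and phone:** The arm never came near them, but I did not measure them again at the end.

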